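# Take the drip tray out of the bag sealer

## Task

Bag sealer, drip tray check: swing the sealer's latch lever all the way over into its open notch, raise the lid by its thumb tab until it leans back open by itself, then draw the drip tray straight up out of its pocket by the bridge grip in its middle. Keep the tray level and bring it forward until it is wholly in front of the sealer, with its underside at least 20 cm above the worktop; finish there, still holding it level and still in the gripper, with the lid and latch left open and the other things on the worktop left where they are.

Things in the scene. Friction and masses are not known exactly. Their poses are not given: they have to be found in the camera images.
- sealer: The bag sealer, a low grey appliance fixed on the worktop, 140 (x) x 240 (y) mm; origin under its middle on the worktop, x to its back, y to its left, z up. Deck 48 mm high, front face at x = -70 mm. The closed lid covers y = -119 to +49 mm, 76 mm high; the latch's shoulder covers y = +74 to +120 mm, 60 mm high.
- latch (a joint): Black latch lever on the left shoulder, vertical axis: radians, growing clockwise seen from above. Spring notches at 0 (clamped), 0.7 (storage), 1.4 (open; stop at 1.45); about 2 N at the stud moves it on. Starts between 0 and 0.7. Its arm points to the sealer's front and right at 0, front and left at 1.4. Its tongue holds the lid's catch down until the open notch.
- latch_pivot (a point): The latch's axis, on the shoulder's top, 60 mm above the worktop; fixed on the sealer at (-48, +97, 60) mm. The microwave, 0.3 m high, stands to the left behind it, its near corner at about x = 0.54, y = -0.06 m: come to the latch from in front or from above it.
- latch_stud (a point): Middle of the upright round thumb stud at the end of the latch's arm, 64 mm from the pivot: 16 mm across, standing on the arm from 71 to 98 mm above the worktop (this point at 86 mm). Pinched from above and moved along its arc, it turns freely between the finger pads.
- lid (a joint): Hollow grey hinged lid with a bright plate on top: radians, 0 closed, growing as its front edge rises towards the back, stop at 1.85. About 0.22 kg; let go, it falls shut below about 1.2, falls open onto its stop beyond about 1.6, and may stand still between.
- lid_hinge (a point): Point on the lid's hinge line in line with its thumb tab; fixed on the sealer at (62, -35, 52) mm. The hinge line runs along the sealer's y.
- lid_tab (a point): Grip point on the thumb tab, a tongue 36 mm out of the lid's front edge, 22 mm wide (sealer y), 10 mm thick. This point: 24 mm out from that edge, 156 mm from the hinge line, 64 mm up when closed; free down to the worktop. Pinched across its width (along the sealer's y) it pivots between the pads: a gripper pointing down can follow its arc about the hinge. The point turns with the lid.
- tray: Grey drip tray hidden under the lid: a trough 46 (x) x 140 (y) x 25 mm, 2.5 mm walls and floor; origin in the middle of its underside, axes as the sealer's while in its pocket. About 80 g. It sits with 1.5 mm play each side in a pocket 30 mm deep, its underside 18 mm above the worktop, at (-14, -35) mm in the sealer's frame.
- tray_grip (a point): Top middle of the tray's bridge grip, an upright rib across the trough (along the tray's x), 12 mm thick along the tray's y, its top 46 mm above the tray's underside, 21 mm above the rim; the trough is open for 60 mm to either side of it, so fingers can go down along the rib.
- tea_light: Bystander: small round tea light, 38 mm across, 15 mm high, close behind the sealer; origin under its middle.
- garlic: Bystander: garlic bulb, 53 mm across, close behind the sealer; origin under its middle.
- mug: Bystander: white mug with a handle, 92 mm wide, 95 mm high, in front of the microwave; origin under its middle.
- keys: Bystander: bunch of keys lying flat, 84x118x8 mm; origin under its middle.
- teaspoon: Bystander: steel teaspoon lying flat, 130 mm long; origin under its middle.
- jam_jar: Bystander: jam jar with a dark lid, 65 mm across, 95 mm high, behind the sealer; origin under its middle.
- balm_pot: Bystander: squat round pot with a red lid, 58 mm across, 50 mm high, behind the sealer; origin under its middle.

How it is judged:
By the outcome, as a careful person would: the job done as asked, in the order asked, and still so for the second after the job is handed in, while the arm keeps its last pose, push and grip.
It also fails if it takes over 67 s, if anything falls off the work surface, if the arm or the gripper's body presses on something with over 40 N, if the wrist force passes 120 N, or if a joint passes its speed limit or range.

## Robot

A 6-joint arm with a two-finger parallel gripper is mounted at the origin on a cart in front of the work surface, level with it; the furniture and walls round the work are solid. World frame = base frame: x ahead of the robot, y to its left, z up, the work surface at z = 0. Lengths are in mm, angles in rad, forces in N, time in s.
With the tool pointing down it reaches from about 350 to 925 mm from the base axis. Payload 6.4 kg.
Tool frame: the origin (TCP) lies midway between the tips of the shut fingers; the grasp point (between the pads) lies 19 mm behind it; z points along the fingers, y is the line along which they close (so a half turn about z gives the same grasp; the last joint's range is limited). The gripper opens to 85 mm and grips with 20 to 120 N. Pads are 22 mm wide; open, the fingers measure 114 mm over their backs; the gripper's body (76 mm by 85 mm) begins 54 mm behind the grasp point. The pads swing forward as they close: fully open they stand 13 mm farther back than shut.
Start: joints at [1.154, 0.245, 1.558, -0, 1.339, -0.174], TCP at [156.27, 630.947, 231.29] pointing down, gripper open.
Joint ranges: [-3.13, 3.13], [-1.02, 2.26], [0.13, 2.54], [-0.95, 4.09], [0.21, 2.88], [-2.74, 2.74]. Speed limits (rad/s): [2.57, 2.57, 3.14, 3.14, 3.14, 3.14].

## Interface

Orientations are given as a rotation vector (axis times angle).
In Python, from cell import get_state, snapshot, ticket gives the robot as it stands.
- The arm moves only by the tool step_arm, never from a script. Its argument "motion" is one flat list of numbers, 5 for each row, row after row: the opening, from 0 (shut) to 1 (fully open), then the shift along the tool's x, y, z in m, then the turn about the tool's z in rad. A call has 1 to 12 rows; each row is the pose to reach, as a shift and turn from the pose commanded when the call began, along the tool's axes at that moment; what a row does not reach only later rows make up. A row lasts 1/8 s, in which the tool goes at most 62.5 mm and 10.7 degrees, less where a joint would pass 70% of its speed; a pose out of reach is approached as far as the arm can. A call with a gripper value outside its range is refused whole. The fingers move at their own pace and stop on an object; the grip force is fixed at half the most. Time passes only in rows, so rows that repeat a pose let the fingers close. It gives the time, the measured TCP pose, the force, the opening and the grip force at its end, in the units of the state.
- get_state(): the state, without advancing time (a new reading comes with each control period).
- snapshot(name): name is "scene" or "top" or "wrist"; returns a dict with "image" (480x640x3 uint8, red, green, blue), "K" (3x3 intrinsics, pixels), "rvec" (rotation vector, rad) and "tvec" (3), from world to camera coordinates, as OpenCV has them; the wrist camera has in their place "tool_from_camera" (4x4, takes a point from camera to tool coordinates, whose origin is the TCP and whose axes are the flange's). Camera axes: x right, y down, z forward; pixel columns grow to the right and rows downward; lengths in mm; the calibration is good to about 2 mm. The wrist camera is an equidistant fisheye: a pixel r from the principal point sees the ray r / f radians off the axis. A picture is of the moment at which its call begins: read the wrist's pose just before it. There is no depth.
- ticket.close_job(): hands the job in; it is judged then, once.
The state is a dict: "time_s": time; "joint_positions": joint angles; "joint_vel": joint speeds; "joint_torque": joint torques, N m; "position": TCP position; "ee_rot": TCP orientation; "ft_force": force on the tool from outside, world axes, zero at the start; "torque": the same for the moment, N m; "opening": finger opening in mm; "finger_force": force on a finger pad.
Only numpy, scipy, OpenCV 4.12 (cv2) and the standard library are available. Lean on these libraries where they do the work, as an engineer would, in place of code of your own. Each camera call takes 0.05 s, during which the arm holds its last target. There are 200 camera calls.

## Working session

There is one attempt and no reset: what is moved stays moved. The work goes in short steps, Python scripts to look and compute and a tool call to move; the robot and the scene stay as the last step left them, time stands still between calls to the robot, and variables do not carry over. Pictures are saved under pics/ and viewed, at most 10 in all, crops included, and the job is handed in when it is done.

Besides the shell and the picture viewer there is one more tool, called in YAML: its name, and indented under it one key for each argument. step_arm: Moves the arm, as the interface text tells. Its arguments: {"type":"object","properties":{"motion":{"type":"array","items":{"type":"number"}}},"required":["motion"]}

```bash
mkdir -p pics; ls
cat > h.py <<'E'
import numpy as np, cv2, pickle
from cell import get_state, snapshot, ticket
def snap(name, tag):
    st=get_state(); s=snapshot(name); s['state']=st
    cv2.imwrite(f'pics/{tag}.png', s['image'][:,:,::-1]); pickle.dump(s,open(f'pics/{tag}.pkl','wb')); return s
def load(tag): return pickle.load(open(f'pics/{tag}.pkl','rb'))
def ray(s,uv):
    K=s['K']; u,v=uv
    if 'rvec' in s:
        R=cv2.Rodrigues(np.array(s['rvec'],float))[0]; t=np.array(s['tvec'],float).ravel()
        d=R.T@np.array([(u-K[0,2])/K[0,0],(v-K[1,2])/K[1,1],1]); o=-R.T@t
    else:
        x=(u-K[0,2])/K[0,0]; y=(v-K[1,2])/K[1,1]; r=np.hypot(x,y)
        c=np.array([np.sin(r)*x/max(r,1e-9),np.sin(r)*y/max(r,1e-9),np.cos(r)])
        T=np.array(s['tool_from_camera']); R=cv2.Rodrigues(np.array(s['state']['ee_rot'],float))[0]
        d=R@T[:3,:3]@c; o=R@T[:3,3]+np.array(s['state']['position'])
    return o,d/np.linalg.norm(d)
def atz(s,uv,z):
    o,d=ray(s,uv); return o+d*(z-o[2])/d[2]
def tri(*sv):
    A=0;b=0;L=[ray(*x) for x in sv]
    for o,d in L:
        P=np.eye(3)-np.outer(d,d); A=A+P; b=b+P@o
    p=np.linalg.solve(A,b); return p,[np.linalg.norm(np.cross(p-o,d)) for o,d in L]
def proj(s,p):
    return cv2.projectPoints(np.array(p,float).reshape(-1,3),np.array(s['rvec'],float),np.array(s['tvec'],float),s['K'],None)[0].reshape(-1,2)
E
python3 - <<'E'
from h import *
for n in ['scene','top']:
    s=snap(n,n+'0'); print(n,s['K'].tolist() if hasattr(s['K'],'tolist') else s['K'],s['rvec'],s['tvec'])
s=snap('wrist','wrist0');print(s['tool_from_camera'],s['K'],s['state'])
E
```

```text
pics
scene [[445.30146975214274, 0.0, 314.4342652535524], [0.0, 445.30146975214274, 238.95319709064887], [0.0, 0.0, 1.0]] [ 1.73130477 -2.1822299   0.57151538] [ 125.77801001  536.95922145 1004.77475567]
top [[519.3190994277812, 0.0, 315.6378621734015], [0.0, 519.3190994277812, 240.86439640511324], [0.0, 0.0, 1.0]] [ 2.14316179 -2.17700994  0.10276903] [  33.11657327  601.55262679 1240.79481953]
[[ 2.55153796e-04 -9.54629569e-01 -2.97795772e-01  7.67857169e+01]
 [ 9.99999543e-01  5.18034572e-04 -8.03830890e-04 -5.12794345e-01]
 [ 9.21629241e-04 -2.97795431e-01  9.54629264e-01 -1.42289351e+02]
 [ 0.00000000e+00  0.00000000e+00  0.00000000e+00  1.00000000e+00]] [[371.64829954   0.         321.14694094]
 [  0.         371.64829954 237.87352317]
 [  0.           0.           1.        ]] {'time_s': 0.1, 'joint_positions': array([ 1.15389475e+00,  2.45748339e-01,  1.55887758e+00,  8.36488882e-06,
        1.33872883e+00, -1.74096275e-01]), 'joint_vel': array([-1.24689946e-04, -1.30260744e-03, -2.37458434e-03, -6.28036880e-05,
        8.81591999e-04, -1.50361380e-04]), 'joint_torque': array([-1.37576185e-04, -4.30676079e+01, -3.27129972e+01, -1.12004784e-04,
        2.89166623e-03,  2.65606587e-06]), 'position': array([156.06122551, 630.47127981, 230.29571348]), 'ee_rot': array([-3.80401274e-01, -3.11795115e+00,  2.64376355e-03]), 'ft_force': array([-0.22144176, -0.18273934, -0.04540483]), 'torque': array([ 0.00712009,  0.01025875, -0.00577626]), 'finger_force': 0.0, 'opening': 85.36959055456113}
```

View pics/scene0.png

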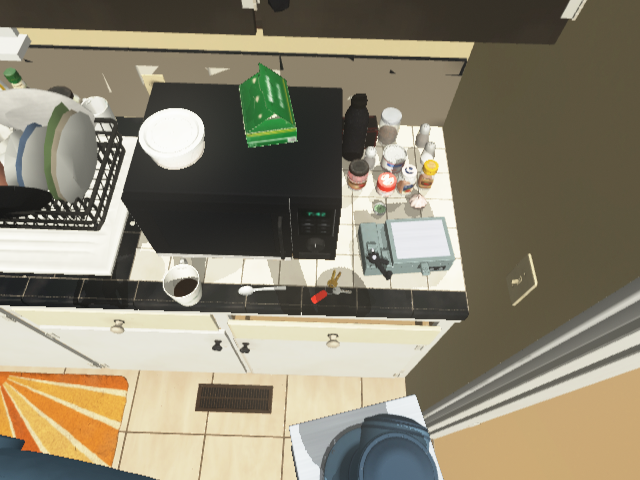

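View pics/top0.png

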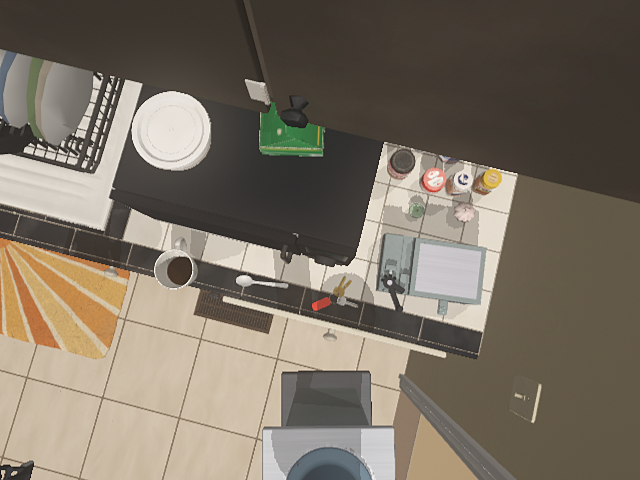

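The sealer sits at about (415,245) in the scene view and (430,270) in the top view. The latch arm points front and slightly right. I'll enlarge both.

Run:
```python
from h import *
a=load('scene0')['image'][205:290,350:470];b=load('top0')['image'][225:320,370:495]
f=lambda i,k:cv2.resize(i,None,fx=k,fy=k,interpolation=cv2.INTER_CUBIC)
a=f(a,6)[:,:,::-1];b=f(b,6)[:,:,::-1]
cv2.imwrite('pics/c1.png',a);cv2.imwrite('pics/c2.png',b)
```

```text
(no output)
```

View pics/c1.png

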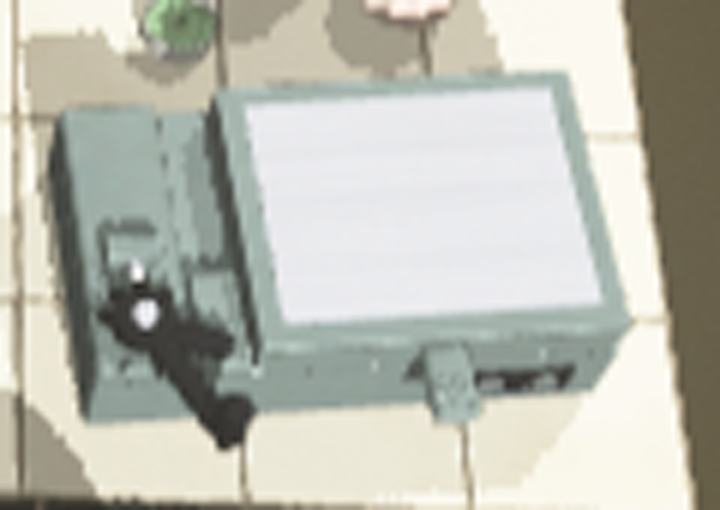

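View pics/c2.png

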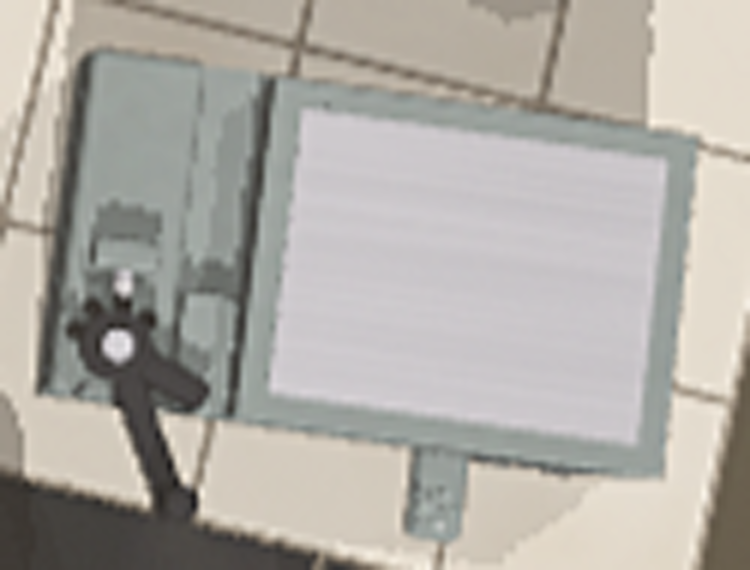

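Run:
```python
from h import *
S=load('scene0');T=load('top0')
f=lambda o,p:(o[0]+(p[0]+.5)/6-.5,o[1]+(p[1]+.5)/6-.5)
P={'pl_bl':((247,105),(302,108)),'pl_br':((553,87),(668,157)),'pl_fr':((606,302),(637,445)),'pl_fl':((284,327),(268,395)),
'pivot':((147,314),(118,345)),'stud':((237,405),(182,492)),'tabtip':((460,410),(433,537)),'lid_bl':((215,92),(275,80)),'lid_br':((568,72),(697,137)),'lid_fr':((628,320),(662,475)),'lid_fl':((262,348),(235,413))}
for k,(a,b) in P.items():
    p,e=tri((S,f((350,205),a)),(T,f((370,225),b))); print(k,p.round(1),np.round(e,1))
# fit sealer pose using known points (sealer frame)
from scipy.optimize import least_squares
Q=[('pivot',(-48,97,66)),('tabtip',(-106,-35,69)),('lid_bl',(65,49,76)),('lid_br',(65,-119,76)),('lid_fr',(-70,-119,76)),('lid_fl',(-70,49,76))]
def w(x,p): c,s=np.cos(x[2]),np.sin(x[2]); return [x[0]+c*p[0]-s*p[1],x[1]+s*p[0]+c*p[1],p[2]]
def r(x):
    o=[]
    for k,p in Q:
        o+=list(proj(S,w(x,p))[0]-f((350,205),P[k][0]));o+=list(proj(T,w(x,p))[0]-f((370,225),P[k][1]))
    return o
x=least_squares(r,[520,-180,-.2],loss='soft_l1').x;print(x,np.round(r(x),1))
for n,p in dict(pivot=(-48,97,60),tab=(-94,-35,64),hinge=(62,-35,52),tray=(-14,-35,64)).items(): print(n,np.round(w(x,p),1))
st=tri((S,f((350,205),P['stud'][0])),(T,f((370,225),P['stud'][1])))[0]; pv=w(x,(-48,97,60)); d=st[:2]-pv[:2]; print('stud angle in sealer',np.arctan2(d[1],d[0])-x[2],np.hypot(*d))
for k,uv in dict(keys=(335,295),garlic=(465,212),tea=(417,208)).items(): print(k,atz(T,uv,10))
```

```text
pl_bl [ 588.4 -225.    76.8] [2.3 2.3]
pl_br [ 566.8 -368.1   75. ] [2.5 2.5]
pl_fr [ 454.7 -349.6   77.1] [2.2 2.2]
pl_fl [ 476.6 -207.4   73.5] [1.4 1.4]
pivot [ 496.9 -149.8   72.6] [1.6 1.6]
stud [ 439.7 -170.9   87.1] [1.6 1.6]
tabtip [ 420.7 -269.4   73.9] [1.6 1.6]
lid_bl [ 600.3 -214.7   72.9] [1.5 1.5]
lid_br [ 575.  -380.7   70.6] [2. 2.]
lid_fr [ 443.6 -357.2   77.5] [0.7 0.7]
lid_fl [ 469.7 -194.8   71.8] [1.7 1.7]
[ 5.30164525e+02 -2.52179743e+02 -1.55303608e-01] [-1.3  0.9 -0.1 -0.1 -0.6  0.9  0.6  0.4 -0.9 -1.   0.4 -0.6 -0.6 -1.2
  1.1 -0.3  0.3  0.4  0.9  0.5 -0.9 -0.2  0.2  0.7]
pivot [ 497.7 -148.9   60. ]
tab [ 431.9 -272.2   64. ]
hinge [ 586.  -296.3   52. ]
tray [ 510.9 -284.6   64. ]
stud angle in sealer -2.6244101698899014 62.077080835366594
keys [469.35549016 -21.79986348  10.        ]
garlic [ 670.92007399 -350.68789549   10.        ]
tea [ 683.1131193  -231.32090928   10.        ]
```

Fit residuals are about 1 px. The sealer is at (530,-252) with yaw -0.155, and the stud is at (440,-171,87), 62 mm from the pivot, so the points agree with the given sizes. I'll move towards it, staying clear of the microwave.

step_arm:
  motion: [1,-0.03,-0.034,0,0,1,-0.065,-0.075,0,0,1,-0.1,-0.116,0,0,1,-0.135,-0.156,0,0,1,-0.17,-0.197,0,0,1,-0.205,-0.237,0,0,1,-0.24,-0.278,0,0,1,-0.275,-0.318,0,0,1,-0.31,-0.359,0,0,1,-0.335,-0.387,0,0,1,-0.352,-0.407,0,0,1,-0.352,-0.407,0,0]

```text
time_s: 1.65
position: [400.4, 150.2, 231.1]
ee_rot: [-0.385, -3.117, 0.0]
ft_force: [-0.4, -0.5, -0.2]
opening: 85.4
finger_force: 0.0
```

```bash
cat >> h.py <<'E'
def to(*ws, st=None):
    st=st or get_state(); R=cv2.Rodrigues(np.array(st['ee_rot'],float))[0]
    print('t',round(st['time_s'],2),'pos',np.round(st['position'],1),'yaw_y',round(np.degrees(np.arctan2(R[1,1],R[0,1])),2),'tilt',np.round(R[:2,2],3),'F',np.round(st['ft_force'],1),'op',round(st['opening'],1),'ff',round(st['finger_force'],1))
    for w in ws: print(np.round(w,1),'->',np.round(R.T@(np.array(w)-st['position'])/1000,4))
SX=np.array([530.2,-252.2,-.1553])
def sw(p):
    c,s=np.cos(SX[2]),np.sin(SX[2]); return np.array([SX[0]+c*p[0]-s*p[1],SX[1]+s*p[0]+c*p[1],p[2]])
E
python3 - <<'E'
from h import *
to((437,-172,190))
E
```

```text
t 1.65 pos [400.4 150.2 231.1] yaw_y 75.9 tilt [-0.  0.] F [-0.4 -0.5 -0.2] op 85.4 ff 0.0
[ 437 -172  190] -> [-0.1139 -0.3035  0.0411]
```

step_arm:
  motion: [1,-0.014,-0.036,0,-0.01,1,-0.028,-0.075,0,-0.02,1,-0.044,-0.118,0,-0.04,1,-0.06,-0.16,0,-0.06,1,-0.076,-0.203,0,-0.08,1,-0.09,-0.24,0.01,-0.091,1,-0.104,-0.278,0.025,-0.091,1,-0.114,-0.3035,0.041,-0.091,1,-0.114,-0.3035,0.041,-0.091,1,-0.114,-0.3035,0.041,-0.091]

```text
time_s: 2.9
position: [438.0, -169.6, 190.5]
ee_rot: [0.236, 3.133, 0.001]
ft_force: [0.1, 1.0, 0.2]
opening: 85.1
finger_force: 0.0
```

Run:
```python
from h import *
s=snap('wrist','w1'); to(st=s['state'])
```

```text
t 2.9 pos [ 438.  -169.6  190.5] yaw_y 81.37 tilt [0. 0.] F [0.1 1.  0.2] op 85.1 ff 0.0
```

View pics/w1.png

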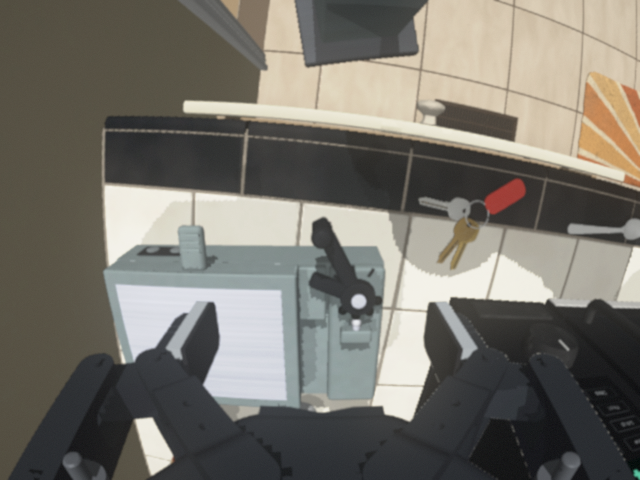

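Wrist view: stud top at (321,227), pivot screw at (358,301), tab from (191,226) at the tip to (193,268) at its root.

Run:
```python
from h import *
S=load('scene0');T=load('top0');W=load('w1')
f=lambda o,p:(o[0]+(p[0]+.5)/6-.5,o[1]+(p[1]+.5)/6-.5)
for n,a,b,w,z in [('stud',(237,405),(182,492),(321,227),98),('pivot',(147,314),(118,345),(358,301),66),('tabtip',(460,410),(433,537),(190,227),69)]:
    p,e=tri((S,f((350,205),a)),(T,f((370,225),b)),(W,w)); print(n,p.round(1),np.round(e,1),'w@z',atz(W,w,z).round(1),'t@z',atz(T,f((370,225),b),z).round(1))
p=atz(W,(321,227),98); to((p[0],p[1],130),(p[0],p[1],76))
```

```text
stud [ 437.3 -170.8   83. ] [4.1 3.  6.1] w@z [ 427.  -168.6   98. ] t@z [ 440.5 -167.7   98. ]
pivot [ 497.  -149.8   73.4] [1.6 1.7 0.5] w@z [ 501.3 -149.8   66. ] t@z [ 497.6 -149.1   66. ]
tabtip [ 420.3 -269.6   71.6] [2.2 1.3 1.7] w@z [ 419.5 -269.4   69. ] t@z [ 421. -269.   69.]
t 2.95 pos [ 438.1 -169.6  190.8] yaw_y 81.39 tilt [ 0.001 -0.   ] F [ 0.7  0.1 -0.2] op 85.6 ff 0.0
[ 427.  -168.6  130. ] -> [ 0.0112 -0.0007  0.0608]
[ 427.  -168.6   76. ] -> [ 0.0113 -0.0007  0.1148]
```

The stud top sits a little lower in the fisheye image than the point I picked. The 64 mm arm length places it at (437,-169), which is well within the pad width. Going down to pinch it.

step_arm:
  motion: [0.6,0.001,0,0.02,0,0.6,0.001,0,0.05,0,0.6,0.001,0,0.08,0,0.6,0.001,0,0.105,0,0.6,0.001,0,0.115,0,0.6,0.001,0,0.115,0,0.05,0.001,0,0.115,0,0.05,0.001,0,0.115,0,0.05,0.001,0,0.115,0,0.05,0.001,0,0.115,0,0.05,0.001,0,0.115,0,0.05,0.001,0,0.115,0]

```text
time_s: 4.45
position: [437.7, -171.1, 76.3]
ee_rot: [0.238, 3.131, -0.001]
ft_force: [-1.0, 1.2, 5.8]
opening: 12.5
finger_force: 58.8
```

Run:
```python
from h import *
st=get_state(); p=st['position']; pv=sw((-48,97,60))
d=p[:2]-pv[:2]; print(np.hypot(*d)); a0=np.arctan2(d[1],d[0]); print('latch est', 0.7-((a0-SX[2]+np.pi)+np.pi)%(2*np.pi)+np.pi)
# arc relative offset with radius 64 about pivot, start angle a0
a=a0%(2*np.pi); end=np.pi+SX[2]-0.75
A=np.linspace(a,end,11)
to(*[p+64*np.array([np.cos(t)-np.cos(a),np.sin(t)-np.sin(a),0]) for t in A],st=st)
```

```text
64.04648236889977
latch est 0.19114470818875517
t 4.45 pos [ 437.7 -171.1   76.3] yaw_y 81.3 tilt [ 0.002 -0.001] F [-1.   1.2  5.8] op 12.5 ff 58.8
[ 437.7 -171.1   76.3] -> [0. 0. 0.]
[ 435.4 -163.4   76.3] -> [ 0.0034  0.0073 -0.    ]
[ 434.1 -155.5   76.3] -> [ 0.006   0.0149 -0.    ]
[ 433.8 -147.4   76.3] -> [ 0.0075  0.0228 -0.    ]
[ 434.5 -139.4   76.3] -> [ 0.008   0.0309 -0.    ]
[ 436.2 -131.5   76.3] -> [ 0.0075  0.0389 -0.    ]
[ 438.8 -123.9   76.3] -> [ 0.006   0.0468 -0.    ]
[ 442.4 -116.7   76.3] -> [ 0.0035  0.0545 -0.0001]
[ 446.9 -110.    76.3] -> [ 0.0001  0.0618 -0.    ]
[ 452.2 -104.    76.3] -> [-0.0042  0.0686 -0.    ]
[458.2 -98.6  76.3] -> [-0.0093  0.0748 -0.    ]
```

Run:
```python
from h import *
s=snap('wrist','w2'); t=snap('top','t2')
a=cv2.resize(s['image'][150:400,200:440],None,fx=2,fy=2,interpolation=2)
b=cv2.resize(t['image'][225:320,370:495],None,fx=2.5,fy=5.26,interpolation=2)[:500]
cv2.imwrite('pics/c3.png',np.hstack([a,b])[:,:,::-1])
```

```text
(no output)
```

View pics/c3.png

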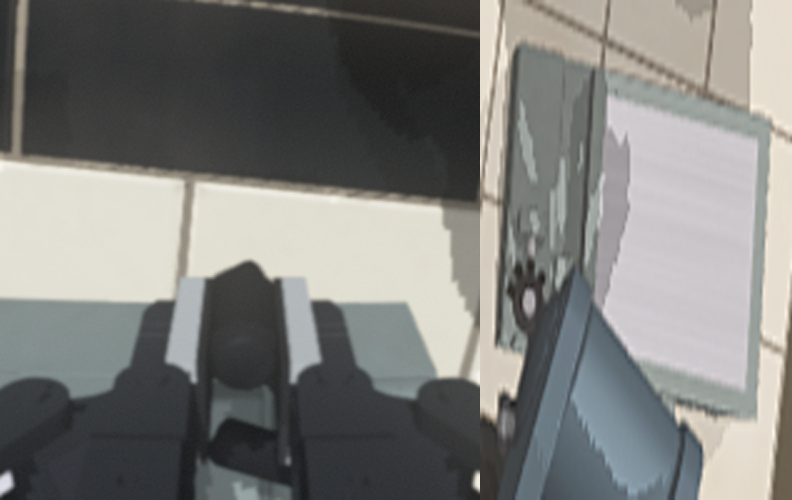

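The crop shows the stud fully between the pads at (243,350). Now the arc, going slightly past 1.4.

step_arm:
  motion: [0.05,0.0034,0.0073,0,0,0.05,0.006,0.015,0,0,0.05,0.0075,0.0228,0,0,0.05,0.008,0.031,0,0,0.05,0.0075,0.039,0,0,0.05,0.006,0.047,0,0,0.05,0.0035,0.0545,0,0,0.05,0.0,0.062,0,0,0.05,-0.0042,0.0686,0,0,0.05,-0.0085,0.074,0,0,0.05,-0.0093,0.0748,0,0,0.05,-0.0093,0.0748,0,0]

```text
time_s: 6.05
position: [451.9, -104.0, 75.1]
ee_rot: [-0.228, -3.118, 0.023]
ft_force: [-27.7, -32.7, 15.6]
opening: 12.5
finger_force: 62.2
```

Run:
```python
from h import *
st=get_state(); p=st['position']; pv=sw((-48,97,60))
d=p[:2]-pv[:2]; print(np.hypot(*d)); a0=np.arctan2(d[1],d[0])%(2*np.pi); print('latch est', 0.7+np.pi+SX[2]-a0)
to(st=st)
```

```text
64.2544038645014
latch est 1.3199286803520915
t 6.05 pos [ 451.9 -104.    75.1] yaw_y 81.65 tilt [-0.016 -0.013] F [-27.7 -32.7  15.6] op 12.5 ff 62.2
```

The hard stop is reached: 43 N resisting, and no more travel. I'll relax the push, release, rise and check.

step_arm:
  motion: [0.05,0.0045,-0.005,0,0,0.05,0.0045,-0.005,0,0,0.4,0.0045,-0.005,0,0,0.4,0.0045,-0.005,0,0,0.4,0.0045,-0.005,0,0,0.4,0.0045,-0.005,-0.03,0,0.4,0.0045,-0.005,-0.07,0,0.4,0.02,-0.03,-0.1,0,0.4,0.03,-0.07,-0.1,0,0.4,0.035,-0.12,-0.1,0,0.4,0.037,-0.15,-0.1,0,0.4,0.037,-0.15,-0.1,0]

```text
time_s: 7.55
position: [397.7, -241.7, 175.2]
ee_rot: [-0.242, -3.132, -0.001]
ft_force: [-0.5, 0.5, 0.4]
opening: 33.9
finger_force: 0.0
```

Run:
```python
from h import *
s=snap('wrist','w3'); to(st=s['state'])
```

```text
t 7.55 pos [ 397.7 -241.7  175.2] yaw_y 81.15 tilt [-0.     0.001] F [-0.5  0.5  0.4] op 33.9 ff 0.0
```

View pics/w3.png

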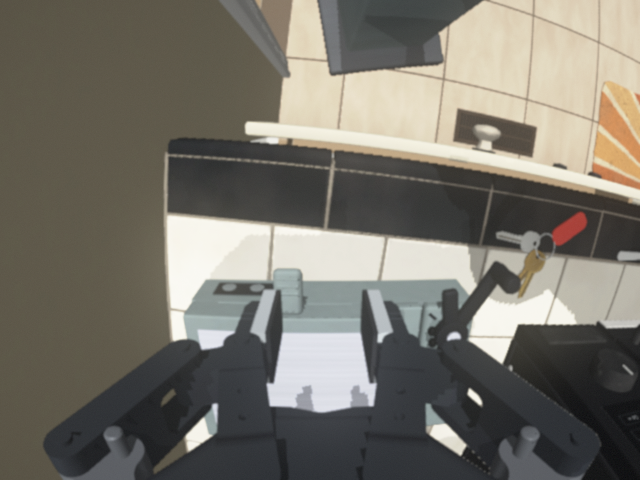

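The latch now points front-left, with the stud at about (507,275) and the pivot at (453,337). The tab's front end is at (288,269), 275 to 301 wide. I'll measure the latch angle and the tab.

Run:
```python
from h import *
W=load('w3'); W1=load('w1')
p=atz(W,(507,278),90); q=atz(W,(453,337),66); d=p-q; print(p,q,np.hypot(*d[:2]),'latch',0.7+np.pi+SX[2]-np.arctan2(d[1],d[0])%(2*np.pi))
print('tabtip',tri((W,(288,268)),(W1,(191,226))), atz(W,(288,268),69), 'mid',sw((-94,-35,64)), 'tip',sw((-106,-35,69)))
t=sw((-94,-35,64)); to((t[0],t[1],100),(t[0],t[1],45))
# arc of tab about hinge
```

```text
[ 442.90311546 -112.00250047   90.        ] [ 501.47970272 -147.29190918   66.        ] 68.38537081131123 latch 1.0869183188291225
tabtip (array([ 419.92085061, -270.8324703 ,   62.5331499 ]), [np.float64(0.42718168998276457), np.float64(0.42718168998292355)]) [ 417.04605062 -269.5731089    69.        ] mid [ 431.91759645 -272.23919042   64.        ] tip [ 420.06201438 -270.38307248   69.        ]
t 7.6 pos [ 397.8 -240.6  174.9] yaw_y 81.23 tilt [-0.     0.001] F [-0.9  0.8 -0.1] op 33.9 ff 0.0
[ 431.9 -272.2  100. ] -> [-0.0386 -0.0261  0.0749]
[ 431.9 -272.2   45. ] -> [-0.0386 -0.0262  0.1299]
```

Allowing for the blob's mean height (about 75 mm), the latch agrees with the stop/open position. The tab is confirmed at about (429,-272). Going down to pinch it.

step_arm:
  motion: [0.7,-0.02,-0.015,0,0,0.7,-0.0356,-0.026,0,0,0.7,-0.0356,-0.026,0.03,0,0.7,-0.0356,-0.026,0.06,0,0.7,-0.0356,-0.026,0.09,0,0.7,-0.0356,-0.026,0.115,0,0.7,-0.0356,-0.026,0.126,0,0.7,-0.0356,-0.026,0.126,0,0.1,-0.0356,-0.026,0.126,0,0.1,-0.0356,-0.026,0.126,0,0.1,-0.0356,-0.026,0.126,0,0.1,-0.0356,-0.026,0.126,0]

```text
time_s: 9.1
position: [429.9, -272.4, 50.5]
ee_rot: [0.239, 3.131, -0.001]
ft_force: [-0.5, 2.5, 6.1]
opening: 20.6
finger_force: 58.8
```

Run:
```python
from h import *
st=get_state(); p=st['position']
ax=np.array([np.cos(SX[2]),np.sin(SX[2]),0]); h=sw((62,-35,52)); g=p+[0,0,15.]
u=(g-h)@ax; v=g[2]-h[2]; r=np.hypot(u,v); a0=np.arctan2(v,-u); print('r',r,'a0',a0,'lat',(g-h)@[-ax[1],ax[0],0])
L=[.05,.12,.2,.28,.36,.44,.52,.6,.68,.76,.84,.92,1.0,1.08,1.16,1.24,1.32,1.4,1.48,1.55,1.62,1.68]
to(*[p+ax*(-r*np.cos(a0+t)-u)+np.array([0,0,r*np.sin(a0+t)-v]) for t in L],st=st)
```

```text
r 158.5177471523515 a0 0.08520601376454733 lat -0.43537312136599204
t 9.1 pos [ 429.9 -272.4   50.5] yaw_y 81.28 tilt [ 0.001 -0.001] F [-0.5  2.5  6.1] op 20.6 ff 58.8
[ 430.8 -272.5   58.4] -> [-0.0009 -0.     -0.0079]
[ 432.6 -272.8   69.3] -> [-0.0028 -0.     -0.0188]
[ 435.7 -273.3   81.6] -> [-0.0059 -0.     -0.0311]
[ 439.7 -273.9   93.6] -> [-0.0099 -0.0001 -0.0431]
[ 444.6 -274.7  105.3] -> [-0.015  -0.0001 -0.0548]
[ 450.5 -275.6  116.5] -> [-0.0209 -0.0001 -0.066 ]
[ 457.2 -276.6  127.2] -> [-0.0277 -0.0001 -0.0767]
[ 464.7 -277.8  137.3] -> [-0.0353 -0.0002 -0.0868]
[ 473.  -279.1  146.8] -> [-0.0438 -0.0002 -0.0962]
[ 482.  -280.5  155.6] -> [-0.0529 -0.0002 -0.105 ]
[ 491.7 -282.   163.6] -> [-0.0627 -0.0003 -0.113 ]
[ 502.  -283.7  170.8] -> [-0.0732 -0.0003 -0.1202]
[ 512.9 -285.4  177.2] -> [-0.0841 -0.0004 -0.1266]
[ 524.2 -287.1  182.7] -> [-0.0956 -0.0004 -0.132 ]
[ 535.9 -289.   187.2] -> [-0.1074 -0.0004 -0.1365]
[ 547.9 -290.8  190.8] -> [-0.1196 -0.0005 -0.1401]
[ 560.2 -292.8  193.3] -> [-0.132  -0.0005 -0.1427]
[ 572.6 -294.7  194.9] -> [-0.1446 -0.0006 -0.1442]
[ 585.1 -296.7  195.5] -> [-0.1573 -0.0006 -0.1448]
[ 596.1 -298.4  195.2] -> [-0.1684 -0.0006 -0.1444]
[ 607.  -300.1  194.1] -> [-0.1794 -0.0007 -0.1433]
[ 616.2 -301.5  192.5] -> [-0.1888 -0.0007 -0.1418]
```

The tab is gripped at 20.6 mm. First a short lift, to see whether the latch still holds the lid.

step_arm:
  motion: [0.1,-0.0009,0,-0.008,0,0.1,-0.0028,0,-0.0188,0,0.1,-0.0028,0,-0.0188,0]

```text
time_s: 9.48
position: [432.5, -272.7, 68.7]
ee_rot: [0.239, 3.131, -0.002]
ft_force: [3.3, -2.5, -3.3]
opening: 20.7
finger_force: 59.1
```

The lid is free at low force. I'll follow the arc.

step_arm:
  motion: [0.1,-0.0031,0,-0.0123,0,0.1,-0.0071,0,-0.0243,0,0.1,-0.0122,0,-0.036,0,0.1,-0.0181,0,-0.0472,0,0.1,-0.0249,0,-0.0579,0,0.1,-0.0325,0,-0.068,0,0.1,-0.041,0,-0.0774,0,0.1,-0.0501,0,-0.0862,0,0.1,-0.0599,0,-0.0942,0,0.1,-0.0704,0,-0.1014,0,0.1,-0.0813,0,-0.1078,0,0.1,-0.0928,0,-0.1132,0]

```text
time_s: 10.98
position: [522.5, -286.7, 180.4]
ee_rot: [-0.238, -3.128, 0.001]
ft_force: [-1.5, -5.5, -5.7]
opening: 20.9
finger_force: 58.8
```

step_arm:
  motion: [0.1,-0.0118,0,-0.0045,0,0.1,-0.024,0,-0.0081,0,0.1,-0.0364,0,-0.0107,0,0.1,-0.049,0,-0.0122,0,0.1,-0.0617,0,-0.0128,0,0.1,-0.0728,0,-0.0124,0,0.1,-0.0838,0,-0.0113,0,0.1,-0.0932,0,-0.0098,0,0.1,-0.0932,0,-0.0098,0]

```text
time_s: 12.1
position: [615.6, -301.3, 191.2]
ee_rot: [-0.237, -3.131, 0.002]
ft_force: [-3.0, -4.9, 0.2]
opening: 18.8
finger_force: 58.5
```

step_arm:
  motion: [0.6,-0.002,0,0,0,0.6,-0.002,0,0,0,0.6,-0.002,0,0,0,0.6,-0.002,0,-0.03,0,0.6,0,0,-0.07,0,0.6,0.02,0,-0.08,0,0.6,0.06,0,-0.08,0,0.6,0.1,0,-0.07,0,0.6,0.13,0,-0.04,0,0.6,0.15,0,-0.02,0,0.6,0.15,0,-0.01,0,0.6,0.15,0,-0.01,0]

```text
time_s: 13.6
position: [468.1, -277.6, 201.0]
ee_rot: [0.238, 3.133, 0.001]
ft_force: [0.4, 0.0, 0.1]
opening: 50.8
finger_force: 0.0
```

Run:
```python
from h import *
s=snap('wrist','w4'); t=snap('scene','s4'); to(sw((-14,-35,100)),sw((-14,-35,32)),st=s['state'])
a=s['image'][140:480,100:560]; b=cv2.resize(t['image'][170:290,350:470],None,fx=2.83,fy=2.83,interpolation=2)[:340]
cv2.imwrite('pics/c4.png',np.hstack([a,b])[:,:,::-1])
```

```text
t 13.6 pos [ 468.1 -277.6  201. ] yaw_y 81.31 tilt [0. 0.] F [0.4 0.  0.1] op 50.8 ff 0.0
[ 511.  -284.6  100. ] -> [-0.0435 -0.0004  0.101 ]
[ 511.  -284.6   32. ] -> [-0.0435 -0.0005  0.169 ]
```

View pics/c4.png

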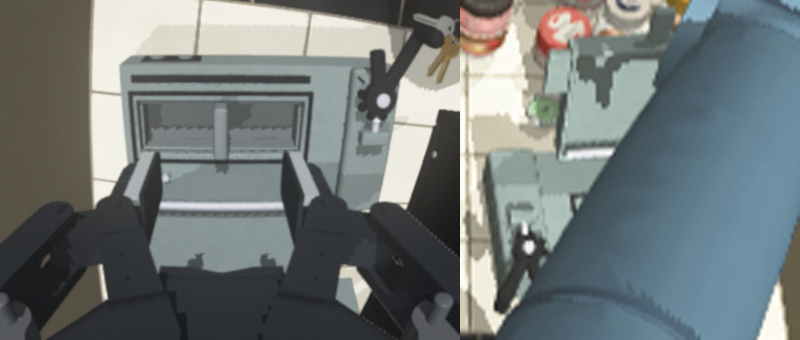

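The lid stands open. The tray shows its rib at crop x = 221 (full image u = 321), with the far top end at v about 307 and the near end at about 243. Checking that against the expected tray position.

Run:
```python
from h import *
W=load('w4')
def fr(p):
    c,s=np.cos(SX[2]),np.sin(SX[2]); d=p[:2]-SX[:2]; return np.round([c*d[0]+s*d[1],-s*d[0]+c*d[1]],1)
for n,uv,z in [('rib far top',(321,307),64),('rib near low',(321,243),43),('rib near top',(321,243),64),('tray rim nl',(242,240),43),('tray rim nr',(400,236),43),('rim fl',(240,296),43),('rim fr',(403,292),43),('pivot',(484,241),66)]: print(n,fr(atz(W,uv,z)))
```

```text
rib far top [ 14.1 -35.2]
rib near low [-36.1 -35.4]
rib near top [-42.9 -35.4]
tray rim nl [ -38.4 -103.5]
tray rim nr [-42.6  32.3]
rim fl [  15.3 -109.2]
rim fr [10.6 39.2]
pivot [-45.6 101.1]
```

It matches the expected pocket position (-14,-35) to within about 1 mm. Going down onto the rib.

step_arm:
  motion: [0.5,-0.022,0,0.01,0,0.5,-0.0435,-0.0005,0.04,0,0.5,-0.0435,-0.0005,0.075,0,0.5,-0.0435,-0.0005,0.11,0,0.5,-0.0435,-0.0005,0.14,0,0.5,-0.0435,-0.0005,0.16,0,0.5,-0.0435,-0.0005,0.169,0,0.5,-0.0435,-0.0005,0.169,0,0.02,-0.0435,-0.0005,0.169,0,0.02,-0.0435,-0.0005,0.169,0,0.02,-0.0435,-0.0005,0.169,0,0.02,-0.0435,-0.0005,0.169,0]

```text
time_s: 15.2
position: [511.4, -285.5, 33.5]
ee_rot: [0.238, 3.131, -0.002]
ft_force: [0.4, -0.5, 5.6]
opening: 11.2
finger_force: 60.1
```

Gripped at 11.2 mm. Lifting straight up.

step_arm:
  motion: [0.02,0,0,-0.004,0,0.02,0,0,-0.012,0,0.02,0,0,-0.022,0,0.02,0,0,-0.034,0,0.02,0,0,-0.05,0,0.02,0,0,-0.07,0,0.02,0,0,-0.09,0,0.02,0,0,-0.11,0,0.02,0,0,-0.13,0,0.02,0,0,-0.15,0,0.02,0,0,-0.17,0,0.02,0,0,-0.185,0]

```text
time_s: 16.7
position: [510.8, -284.9, 218.7]
ee_rot: [0.238, 3.132, -0.001]
ft_force: [-0.3, 0.3, -1.0]
opening: 11.5
finger_force: 59.0
```

step_arm:
  motion: [0.02,0,0,-0.015,0,0.02,0,0,-0.025,0,0.02,0.01,0,-0.033,0,0.02,0.025,0,-0.035,0,0.02,0.045,0,-0.035,0,0.02,0.065,0,-0.035,0,0.02,0.085,0,-0.035,0,0.02,0.105,0,-0.035,0,0.02,0.12,0,-0.035,0,0.02,0.13,0,-0.035,0,0.02,0.133,0,-0.035,0,0.02,0.133,0,-0.035,0]

```text
time_s: 18.2
position: [379.2, -264.8, 252.2]
ee_rot: [0.238, 3.132, -0.0]
ft_force: [0.2, 0.2, -0.3]
opening: 11.0
finger_force: 59.0
```

Run:
```python
from h import *
s=snap('wrist','w5'); t=snap('scene','s5'); to(st=s['state'])
a=s['image'][100:480,100:500]; b=cv2.resize(t['image'][150:310,310:470],None,fx=2.375,fy=2.375,interpolation=2)[:380]
cv2.imwrite('pics/c5.png',np.hstack([a,b])[:,:,::-1])
```

```text
t 18.2 pos [ 379.2 -264.8  252.2] yaw_y 81.29 tilt [ 0. -0.] F [ 0.2  0.2 -0.3] op 11.0 ff 59.0
```

View pics/c5.png

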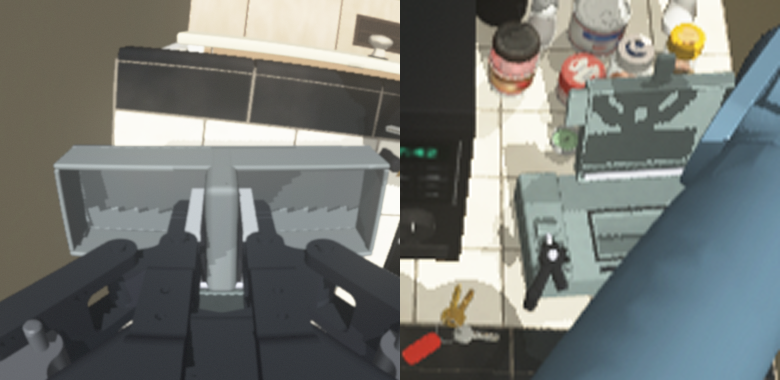

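The tray is level in the gripper, with its underside at about 236 mm and its back edge about 55 mm in front of the sealer. The lid and latch are open, the pocket is empty, and the keys and jars are untouched. Handing in.

```bash
python3 -c "
from cell import ticket; print(ticket.close_job())"
```

```text
the job is handed in; nothing more can be done
None
```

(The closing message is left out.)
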